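# Rock the seesaw gate to feed the brass pin blanks into the catch tray

### The arm

A 7-joint arm with a two-finger parallel gripper is mounted at the origin on the work surface. World frame = base frame: x ahead of the robot, y to its left, z up, the work surface at z = 0. Lengths are in m, angles in rad, forces in N, time in s.
With the tool pointing down it reaches from about 0.425 to 0.825 m from the base axis. Payload 3.6 kg.
Tool frame: the origin (TCP) lies midway between the tips of the shut fingers; the grasp point (between the pads) lies 19 mm behind it (manip.grasp_offset is the distance from the TCP to the grasp point, in m); z points along the fingers, y is the line along which they close (so a half turn about z gives the same grasp; the last joint's range is limited). The gripper opens to 93 mm and grips with 3 to 60 N. Pads are 15 mm wide; open, the fingers measure 128 mm over their backs; the gripper's body (75 mm by 188 mm) begins 65 mm behind the grasp point.
Start: joints at [1.165, 0.615, -0.013, 1.423, 0.008, 1.103, -0.04], TCP at [0.24, -0.604, 0.219] pointing down, gripper open.
Joint ranges: [-3.12, 3.12], [-0.3, 2.06], [-1.34, 1.32], [0.26, 2.42], [-1.36, 4.5], [0.01, 1.98], [-2.84, 2.84]. Speed limits (rad/s): [2.79, 2.79, 3.14, 3.14, 3.14, 3.14, 3.14].

### API

Orientations are given as a unit quaternion [w, x, y, z].
In Python, from workcell import manip gives the robot as it stands. The module is installed in compiled form; this text tells all that it offers.
- The arm moves only by the tool move_arm, never from a script. Its argument "steps" is a list of rows, each a list of 5 numbers: the opening, from -1 (shut) to 1 (fully open), then the shift along the tool's x, y, z in m, then the turn about the tool's z in rad. A call has 1 to 8 rows; each row shifts and turns the commanded pose from where the row before left it, along the tool's axes as they then stand; what a row does not reach is not made up. A row lasts 1/10 s, in which the tool goes at most 50 mm and 8.59 degrees, less where a joint would pass 70% of its speed; a pose out of reach is approached as far as the arm can. A call with a gripper value outside its range is refused whole. The fingers move at their own pace and stop on an object; "force" is the grip in N (left out, the last holds). Time passes only in rows, so rows that do not move let the fingers close. It gives the time, the measured TCP pose, the force, the opening and the grip force at its end, in the units of the state.
- manip.get_state(): the state, without advancing time (a new reading comes with each control period).
- manip.grab_frame(name): name is "scene" or "side" or "wrist"; returns the picture (420x560x3 uint8, blue, green, red); there is no depth.
- manip.camera_info(name): a dict with "fx", "fy", "cx", "cy" (pixels), "cam_to_world" (4x4, takes a point from camera to world coordinates). Camera axes: x right, y up, looking along -z (the intrinsics and any distortion apply to the point x, -y, -z); pixel columns grow to the right and rows downward; lengths in m; the calibration is good to about 2 mm. The wrist camera is an equidistant fisheye: a pixel r from the principal point sees the ray r / f radians off the axis. A picture is of the moment at which its call begins: read the wrist's pose just before it. camera_info takes no time and is no camera call; for the wrist camera it gives the pose at the moment of the call.
- manip.hand_in(): hands the job in; it is judged then, once.
The state is a dict: "time": time; "joint_positions": joint angles; "joint_vel": joint speeds; "effort": joint torques, N m; "position": TCP position; "orientation": TCP orientation; "wrist_force": force on the tool from outside, world axes, zero at the start; "ft_torque": the same for the moment, N m; "finger_gap": finger opening in m; "gripper_force": force on a finger pad.
Only numpy, scipy, OpenCV 4.12 (cv2) and the standard library are available. Lean on these libraries where they do the work, as an engineer would, in place of code of your own. Each camera call takes 0.05 s, during which the arm holds its last target. There are 200 camera calls.

### The job

Slide the catch tray along its channel until it sits home against the end stop, below the mouth of the chute that holds the brass pin blanks. Then press down the raised end of the seesaw gate until it has rocked fully over, so that all four blanks roll down that chute into the tray. Only push and press with the fingers: do not lift the tray, do not touch the blanks, and leave everything else where it is.

Things in the scene. Friction and masses are not known exactly. Their poses are not given: they have to be found in the camera images.
- feeder: Chute feeder fixed to the table: plywood base board 320 x 460 mm, 8 thick, two parallel steel chutes on wooden trestles. Origin on the table under the seesaw pivot; x points down the chutes (away from the robot), y to its left, z up. Chute centre lines at y = +80 (left, empty) and -80 mm (right, holds the blanks); 64 wide inside, side walls 22 above the chute floor.
- mouth_right (a point): Middle of the floor edge at the open lower mouth of the right chute: feeder x = 70, y = -80, 72 mm above the table (left mouth alike at y = +80). Chute floors are 4 thick and rise 1 in 4 from here towards the robot, to 121 above the table at x = -125.
- pivot (a point): Centre of the gate's pivot pin, 152 mm above the feeder's origin. Two wooden cheeks hold the pin (feeder x = -25 to +25, y = -18 to +18, up to 166 above the table).
- gate (a joint): Seesaw gate: dark steel bar along feeder y, 276 mm long, 18 wide, 14 thick, on a pivot pin between the chutes. A 44 mm wide blade under each arm shuts that chute when the arm is down. Angle in rad about feeder x: +0.25 (stop) left end up, right chute shut; -0.25 (stop) right end up, right chute open. Starts at 0.21 to 0.25; friction (about 1 N at the bar's end) keeps it where it is left.
- pad_left (a point): Centre of the top face of the round pressing pad (34 mm across) at the gate's left end, on the bar 122 mm from the pivot; raised at the start (about 192 mm above the table), about 132 mm when the gate is fully over.
- pad_right (a point): Centre of the top face of the like pad at the gate's right end; low at the start.
- tray: Loose aluminium catch tray, open on top, 110 (along feeder x) x 100 (along feeder y) x 45 mm tall, walls 4, 0.35 kg (varies), standing on the base board in the channel with about 4 mm of play each side. Origin at the centre of its underside, axes as the feeder's. It starts somewhere to the left, and at home against the stop it is centred 81 mm to the right of the feeder's centre line. Its top passes about 15 mm beneath the chutes' mouths.
- stop (a point): Middle of the foot of the end stop's face (30 tall), 8 mm above the table, which the tray's right side rests against at home (tray origin 50 mm from it). From here the channel runs along feeder +y for 350 mm, open at its left end, at feeder x = 61 to 179 between rails 12 tall on the base board.
- rod0_center (a point): Centre of brass pin blank 0 (first behind the gate), a round bar 16 mm across and 60 long, about 0.1 kg, lying across the right chute.
- rod1_center (a point): Centre of brass pin blank 1 (next behind the gate), a round bar 16 mm across and 60 long, about 0.1 kg, lying across the right chute.
- rod2_center (a point): Centre of brass pin blank 2 (next behind the gate), a round bar 16 mm across and 60 long, about 0.1 kg, lying across the right chute.
- rod3_center (a point): Centre of brass pin blank 3 (next behind the gate), a round bar 16 mm across and 60 long, about 0.1 kg, lying across the right chute.
- rod0: Pin blank 0: the same bar, origin on its outside at the middle of its length.
- rod1: Pin blank 1: the same bar, origin on its outside at the middle of its length.
- rod2: Pin blank 2: the same bar, origin on its outside at the middle of its length.
- rod3: Pin blank 3: the same bar, origin on its outside at the middle of its length.
- jar: Bystander: small glass jar with dark lid, 48 mm across, 60 tall, standing on the feeder's base board, left rear.
- scale_block: Bystander: dark wooden handle block 40 x 100 x 24 mm, lying on the feeder's base board, right rear.
- hammer: Bystander: hammer lying on the table.
- screwdriver: Bystander: screwdriver lying on the table.
- knife_blank: Bystander: flat steel knife blank, 190 mm long, 5 thick, lying on the table.
- sanding_block: Bystander: cork sanding block 110 x 60 x 35 mm on the table.
- tin: Bystander: open steel tin, 74 mm across, 100 tall, on the table.
Mind the look-alikes: they are no part of the job. There is more than one size of the tray; the one meant has the size given above.

How it is judged:
On the way, in this order (a step that is already met when the one before it is completed fails the run):
1. the tray is home against the end stop while the gate still holds back the blanks (y of tray in the frame of feeder between -0.092 and -0.07 m and x of tray in the frame of feeder between 0.105 and 0.135 m and value of joint gate above 0.15 rad and x of each of rod0_center, rod1_center, rod2_center, rod3_center in the frame of feeder below 0.005 m), for 0.2 s.
2. the gate has rocked over to the other side (value of joint gate below -0.2 rad), for 0.1 s.
At the end, for the whole second after the job is handed in: The tray stands in the channel within about 11 mm of the end stop, the gate is rocked over (beyond -0.2 rad), and all four blanks lie at rest inside the tray (y of tray in the frame of feeder between -0.092 and -0.07 m and x of tray in the frame of feeder between 0.105 and 0.135 m and z of tray in the frame of feeder below 0.012 m and value of joint gate below -0.2 rad and x of rod0_center in the frame of tray between -0.052 and 0.052 m and y of rod0_center in the frame of tray between -0.047 and 0.047 m and z of rod0_center in the frame of tray between 0 and 0.042 m and linear speed of each of rod0, rod1, rod2, rod3 below 0.03 m/s and x of rod1_center in the frame of tray between -0.052 and 0.052 m and y of rod1_center in the frame of tray between -0.047 and 0.047 m and z of rod1_center in the frame of tray between 0 and 0.042 m and x of rod2_center in the frame of tray between -0.052 and 0.052 m and y of rod2_center in the frame of tray between -0.047 and 0.047 m and z of rod2_center in the frame of tray between 0 and 0.042 m and x of rod3_center in the frame of tray between -0.052 and 0.052 m and y of rod3_center in the frame of tray between -0.047 and 0.047 m and z of rod3_center in the frame of tray between 0 and 0.042 m and linear speed of tray below 0.02 m/s); the robot touches nothing.
It fails at once if the tray is lifted or tipped (z of tray in the frame of feeder above 0.022 m or angle between tray's own z axis and vertical above 0.2 rad).
It fails at once if a blank is touched by the robot (contact force between any of rod0, rod1, rod2, rod3 and the fingers above 0.3 N or contact force between any of rod0, rod1, rod2, rod3 and the arm above 0.3 N).
It fails at once if a blank is lifted (height (world z) of any of rod0_center, rod1_center, rod2_center, rod3_center above 0.145 m).
It fails at once if a bystander is disturbed (distance of any of jar, scale_block, hammer, screwdriver, knife_blank, sanding_block, tin from where it was at the start of the episode above 0.03 m).
It also fails if it takes over 48 s, if anything falls off the work surface, if the arm or the gripper's body presses on something with over 40 N, if the wrist force passes 120 N, or if a joint passes its speed limit or range.

## Working session

There is one attempt and no reset: what is moved stays moved. The work goes in short steps, Python scripts to look and compute and a tool call to move; the robot and the scene stay as the last step left them, time stands still between calls to the robot, and variables do not carry over. Pictures are saved under pics/ and viewed, at most 10 in all, crops included, and the job is handed in when it is done.

Besides the shell and the picture viewer there is one more tool, called after ">>>" by a JSON object that holds its "method" and its "body", one argument or row to a line. move_arm: Moves the arm, as the interface text tells. Its arguments: {"type":"object","properties":{"steps":{"type":"array","items":{"type":"array","items":{"type":"number"}}},"force":{"type":"number"}},"required":["steps"]}

```bash
mkdir -p pics; python3 - <<'E'
from workcell import manip
import cv2,numpy as np
for n in("scene","side"):
    cv2.imwrite(f"pics/{n}0.png",manip.grab_frame(n))
    c=manip.camera_info(n);print(n,c["fx"],c["fy"],c["cx"],c["cy"],np.round(c["cam_to_world"],3).tolist(),[k for k in c])
s=manip.get_state();print(s["time"],s["position"],s["orientation"],s["finger_gap"])
E
```

```text
scene 446.07271543983865 446.07271543983865 282.9107048329301 212.09680819238054 [[0.83, -0.47, 0.302, 0.912], [0.558, 0.702, -0.442, -0.536], [-0.004, 0.535, 0.845, 1.17], [0.0, 0.0, 0.0, 1.0]] ['fx', 'fy', 'cx', 'cy', 'cam_to_world']
side 474.61630859562166 474.61630859562166 271.9840409712221 210.68381257470543 [[-0.769, 0.492, -0.409, -0.014], [-0.64, -0.599, 0.481, 0.646], [-0.008, 0.631, 0.775, 1.199], [0.0, 0.0, 0.0, 1.0]] ['fx', 'fy', 'cx', 'cy', 'cam_to_world']
0.1 [ 0.24010458 -0.60325092  0.21761716] [-1.12793250e-03  9.82110903e-01  1.88299868e-01 -2.47344838e-04] 0.09325037898769778
```

View pics/scene0.png

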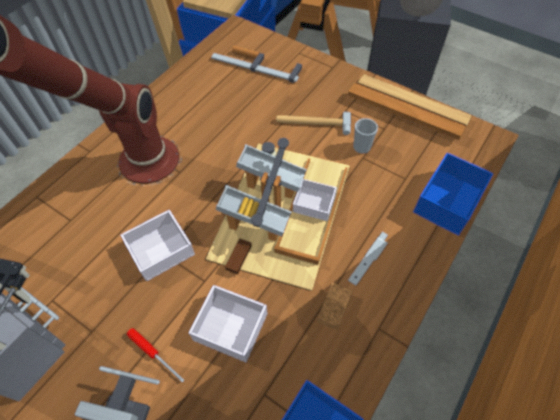

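View pics/side0.png

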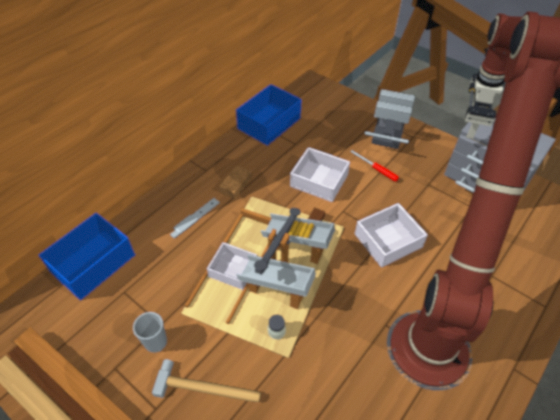

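The scene view shows the feeder at about (280,215) with the correct tray on the board at (313,200). The two trays off the board are decoys. I'll enlarge the feeder in both views.

```bash
python3 - <<'E'
import cv2,numpy as np
a=cv2.imread("pics/scene0.png")[130:295,200:360];b=cv2.imread("pics/side0.png")[190:355,180:345]
cv2.imwrite("pics/sc_c.png",cv2.resize(a,None,fx=3.6,fy=3.6,interpolation=2))
cv2.imwrite("pics/sd_c.png",cv2.resize(b,None,fx=3.6,fy=3.6,interpolation=2))
E
```

```text
(no output)
```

View pics/sc_c.png

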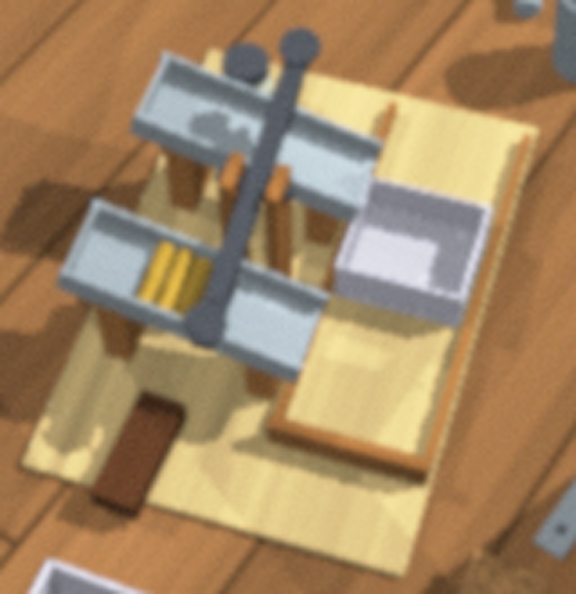

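View pics/sd_c.png

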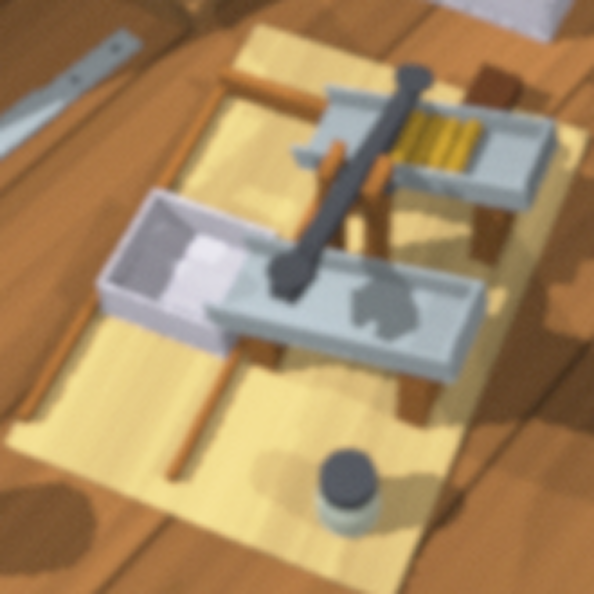

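Crop pixels that matter: 
- Scene: pad_left (300,46), pad_right (206,325), board corners (405,576), (539,128), (22,465).
- Side: pad_left (293,272), pad_right (414,77), board corners (258,25), (8,440), (398,592), (590,130).

The gate's left end is up, and the tray sits about mid-channel.

```bash
cat > h.py <<'E'
import numpy as np
from workcell import manip
C={n:manip.camera_info(n) for n in("scene","side")}
OFF={"scene":(200,130),"side":(180,190)}
def ray(n,p,crop=True):
    c=C[n];u,v=(np.array(p)+.5)/3.6-.5+OFF[n] if crop else p
    T=np.array(c["cam_to_world"]);d=T[:3,:3]@[(u-c["cx"])/c["fx"],-(v-c["cy"])/c["fy"],-1];return T[:3,3],d
def plane(n,p,z,**k):
    o,d=ray(n,p,**k);return o+d*(z-o[2])/d[2]
def two(a,b):
    (o,d),(q,e)=ray("scene",a),ray("side",b)
    t=np.linalg.lstsq(np.c_[d,-e],q-o,rcond=None)[0];A=o+t[0]*d;B=q+t[1]*e
    return (A+B)/2,np.linalg.norm(A-B)
E
python3 - <<'E'
from h import *
np.set_printoptions(precision=4,suppress=True)
PL,e1=two((300,46),(293,272));PR,e2=two((206,325),(414,77));print(PL,e1,PR,e2,np.linalg.norm(PL-PR))
cs={k:plane("scene",p,.008)[:2] for k,p in dict(RF=(405,576),LF=(539,128),RR=(22,465)).items()}
cd={k:plane("side",p,.008)[:2] for k,p in dict(RF=(258,25),LF=(8,440),LR=(398,592),RR=(590,130)).items()}
print(cs);print(cd)
y=(PL-PR)[:2];y/=np.linalg.norm(y);x=np.array([y[1],-y[0]]);print("gate yaw",np.arctan2(x[1],x[0]))
for c in(cs,cd):
  v=c["LF"]-c["RF"];w=c["RF"]-c["RR"];print("yaws",np.arctan2(-v[0],v[1]),np.arctan2(w[1],w[0]),np.linalg.norm(v),np.linalg.norm(w))
m=(PL+PR)[:2]/2;print("mid",m)
f=lambda P:np.array([x@(P[:2]-m),y@(P[:2]-m)])
for n,pts in(("scene",[(375,178),(492,205),(466,298),(337,262)]),("side",[(155,190),(103,287),(228,330)])):
  print(n,[f(plane(n,p,.053)) for p in pts])
print("stop foot top",[f(plane("scene",p,.038)) for p in((273,425),(425,468),(290,410),(432,455))])
for c in(cs,cd):print({k:f(v) for k,v in c.items()})
E
```

```text
[0.4279 0.1732 0.1897] 0.003717585997145772 [ 0.4966 -0.0552  0.1341] 0.002220438516189493 0.2448794542533705
{'RF': array([ 0.7071, -0.0945]), 'LF': array([0.5773, 0.3459]), 'RR': array([ 0.4011, -0.1852])}
{'RF': array([ 0.7052, -0.0964]), 'LF': array([0.5754, 0.3413]), 'LR': array([0.27  , 0.2453]), 'RR': array([ 0.4004, -0.1896])}
gate yaw 0.2924369599640359
yaws 0.28679921779426276 0.2882048636318877 0.45913686679867594 0.3192076449276714
yaws 0.2883048721785988 0.2967973538953366 0.45657867713523886 0.3187508996923531
mid [0.4623 0.059 ]
scene [array([0.072 , 0.1101]), array([0.1753, 0.1118]), array([0.1769, 0.014 ]), array([0.0654, 0.0169])]
side [array([0.1734, 0.0112]), array([0.1691, 0.1105]), array([0.0618, 0.1077])]
stop foot top [array([ 0.0583, -0.1374]), array([ 0.1834, -0.1385]), array([ 0.0671, -0.1205]), array([ 0.1857, -0.126 ])]
{'RF': array([ 0.1902, -0.2176]), 'LF': array([0.1928, 0.2415]), 'RR': array([-0.129 , -0.2163])}
{'RF': array([ 0.1878, -0.2189]), 'LF': array([0.1897, 0.2377]), 'LR': array([-0.1304,  0.2338]), 'RR': array([-0.1309, -0.2203])}
```

```bash
cat >> h.py <<'E'
from scipy.spatial.transform import Rotation as R
O=np.array([.4623,.059,0]);Y=.289
F=R.from_euler("z",Y)
def rep(*goals):
    """state in feeder frame, and tool-frame shift to each feeder goal (from the previous one)"""
    s=manip.get_state();q=s["orientation"];r=R.from_quat(np.r_[q[1:],q[0]])
    p=np.array(s["position"]);tx=r.as_matrix()[:,0]
    print("t",s["time"],"feeder",np.round(F.inv().apply(p-O),4),"F",np.round(F.inv().apply(s["wrist_force"]),1),"yaw err",round(np.arctan2(tx[1],tx[0])-Y,4),"gap",round(s["finger_gap"],4))
    for g in goals:
        w=F.apply(g)+O;print(g,"->",np.round(w,3),"shift",np.round(r.inv().apply(w-p),4));p=w
E
python3 - <<'E'
from h import *
rep()
c=manip.camera_info("wrist");T=np.array(c["cam_to_world"]);s=manip.get_state();q=s["orientation"]
r=R.from_quat(np.r_[q[1:],q[0]]);print(r.inv().apply(T[:3,3]-s["position"]),r.inv().apply(-T[:3,2]))
E
```

```text
t 0.1 feeder [-0.4017 -0.5715  0.2176] F [ 0.7 -0.6  0.6] yaw err 0.0899 gap 0.0933
[ 0.08095407  0.00046794 -0.1655095 ] [-2.87101114e-01 -1.61484451e-04  9.57900268e-01]
```

>>> {"method": "move_arm", "body": {
  "steps": [
    [-1,0,0,-0.03,0.09],
    [-1,0,0,-0.05,0],
    [-1,0.02,0,-0.02,0],
    [-1,0,0,0,0]
  ]
}}

```text
time: 0.5
position: [0.2637, -0.5984, 0.3224]
orientation: [0.003, 0.989, 0.146, 0.003]
wrist_force: [0.8, 0.5, -0.3]
finger_gap: 0.0657
gripper_force: 0.0
```

```bash
python3 -c "
from h import *
rep((.18,-.2,.3),(.12,.15,.3),(.12,.15,.03))"
```

```text
t 0.5 feeder [-0.3777 -0.5735  0.3224] F [ 0.9  0.3 -0.3] yaw err 0.0043 gap 0.0657
(0.18, -0.2, 0.3) -> [ 0.692 -0.081  0.3  ] shift [ 0.5592 -0.3713  0.0222]
(0.12, 0.15, 0.3) -> [0.535 0.237 0.3  ] shift [-0.0585 -0.3502 -0.0028]
(0.12, 0.15, 0.03) -> [0.535 0.237 0.03 ] shift [-0.0012 -0.0019  0.27  ]
```

>>> {"method": "move_arm", "body": {
  "steps": [
    [-1,0.035,-0.023,0,0],
    [-1,0.035,-0.023,0,0],
    [-1,0.035,-0.023,0,0],
    [-1,0.035,-0.023,0,0],
    [-1,0.035,-0.023,0,0],
    [-1,0.035,-0.023,0,0],
    [-1,0.035,-0.023,0,0],
    [-1,0.035,-0.023,0,0]
  ]
}}

```text
time: 1.3
position: [0.4751, -0.3406, 0.3167]
orientation: [-0.001, 0.99, 0.144, -0.002]
wrist_force: [0.3, 0.2, 0.2]
finger_gap: 0.0027
gripper_force: 0.0
```

>>> {"method": "move_arm", "body": {
  "steps": [
    [-1,0.035,-0.023,0,0],
    [-1,0.035,-0.023,0,0],
    [-1,0.035,-0.023,0,0],
    [-1,0.035,-0.023,0,0],
    [-1,0.035,-0.023,0,0],
    [-1,0.035,-0.023,0,0],
    [-1,0.035,-0.023,0,0],
    [-1,0.0,0,0,0]
  ]
}}

```text
time: 2.1
position: [0.6664, -0.1095, 0.3148]
orientation: [-0.004, 0.989, 0.15, -0.001]
wrist_force: [0.1, 0.5, -1.1]
finger_gap: 0.0004
gripper_force: 0.0
```

```bash
python3 -c "
from h import *
rep((.12,.15,.3),(.12,.15,.03))"
```

```text
t 2.1 feeder [ 0.1476 -0.2197  0.3148] F [ 0.3  0.4 -1.1] yaw err 0.0113 gap 0.0004
(0.12, 0.15, 0.3) -> [0.535 0.237 0.3  ] shift [-0.0234 -0.3698  0.0177]
(0.12, 0.15, 0.03) -> [0.535 0.237 0.03 ] shift [0.0004 0.0021 0.27  ]
```

>>> {"method": "move_arm", "body": {
  "steps": [
    [-1,-0.003,-0.046,0,0.01],
    [-1,-0.003,-0.046,0,0],
    [-1,-0.003,-0.046,0,0],
    [-1,-0.003,-0.046,0,0],
    [-1,-0.003,-0.046,0,0],
    [-1,-0.003,-0.046,0,0],
    [-1,-0.003,-0.046,0,0],
    [-1,-0.003,-0.046,0,0]
  ]
}}

```text
time: 2.9
position: [0.5384, 0.2289, 0.3171]
orientation: [0.001, 0.99, 0.138, -0.001]
wrist_force: [1.0, 0.1, 0.2]
finger_gap: 0.0005
gripper_force: 0.0
```

>>> {"method": "move_arm", "body": {
  "steps": [
    [-1,0,0,0,0],
    [-1,0,0,0.03,0]
  ]
}}

```text
time: 3.1
position: [0.5407, 0.2309, 0.2907]
orientation: [-0.001, 0.99, 0.141, 0.003]
wrist_force: [0.1, -0.2, 0.8]
finger_gap: 0.0004
gripper_force: 0.0
```

```bash
python3 -c "
from h import *
rep((.12,.155,.1),(.12,.155,.03))"
```

```text
t 3.1 feeder [0.1242 0.1424 0.2907] F [ 0.1 -0.2  0.8] yaw err -0.0066 gap 0.0004
(0.12, 0.155, 0.1) -> [0.533 0.242 0.1  ] shift [-0.0056 -0.0125  0.1907]
(0.12, 0.155, 0.03) -> [0.533 0.242 0.03 ] shift [-0.0005  0.0001  0.07  ]
```

>>> {"method": "move_arm", "body": {
  "steps": [
    [-1,-0.004,-0.013,0.04,0],
    [-1,0,0,0.04,0],
    [-1,0,0,0.04,0],
    [-1,0,0,0.04,0],
    [-1,0,0,0.04,0],
    [-1,0,0,0.04,0],
    [-1,0,0,0.02,0],
    [-1,0,0,0,0]
  ]
}}

```text
time: 3.9
position: [0.5291, 0.237, 0.0245]
orientation: [0.002, 0.99, 0.139, -0.005]
wrist_force: [0.1, 0.3, 0.4]
finger_gap: 0.0005
gripper_force: 0.0
```

```bash
python3 - <<'E'
from h import *
import cv2
rep((.12,.129,.03),(.12,-.0135,.03))
a=manip.grab_frame("scene")[110:290,200:380];b=manip.grab_frame("side")[170:350,160:340]
cv2.imwrite("pics/near1.png",cv2.resize(np.hstack([a,b]),(800,400),interpolation=2))
E
```

```text
t 3.9 feeder [0.1148 0.1516 0.0245] F [0.2 0.3 0.4] yaw err -0.0111 gap 0.0005
(0.12, 0.129, 0.03) -> [0.541 0.217 0.03 ] shift [ 0.0054  0.0226 -0.0055]
(0.12, -0.0135, 0.03) -> [0.581 0.08  0.03 ] shift [0.0016 0.1425 0.0004]
```

View pics/near1.png

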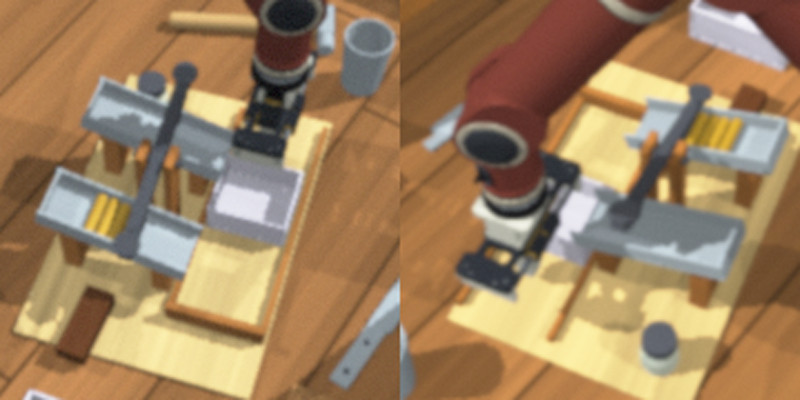

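The scene half shows the tool behind the tray's left wall near (265,140), in the channel and clear of the chute. The gate and blanks haven't moved, so I'll push now.

>>> {"method": "move_arm", "body": {
  "steps": [
    [-1,0.004,0.012,-0.003,-0.01],
    [-1,0,0.012,0,0],
    [-1,0,0.012,0,0],
    [-1,0,0.012,0,0],
    [-1,0,0.012,0,0],
    [-1,0,0.012,0,0],
    [-1,0,0.012,0,0],
    [-1,0,0.012,0,0]
  ]
}}

```text
time: 4.8
position: [0.5635, 0.1487, 0.0316]
orientation: [-0.0, 0.99, 0.144, -0.0]
wrist_force: [-2.2, 3.3, 3.0]
finger_gap: 0.0008
gripper_force: 1.9
```

```bash
python3 -c "
from h import *
rep((.12,-.0135,.03))"
```

```text
t 4.8 feeder [0.1225 0.0571 0.0316] F [-1.2  3.7  3. ] yaw err -0.0001 gap 0.0008
(0.12, -0.0135, 0.03) -> [0.581 0.08  0.03 ] shift [-0.0025  0.0706  0.0016]
```

>>> {"method": "move_arm", "body": {
  "steps": [
    [-1,-0.002,0.012,0.002,0],
    [-1,0,0.012,0,0],
    [-1,0,0.012,0,0],
    [-1,0,0.012,0,0],
    [-1,0,0.008,0,0],
    [-1,0,0.005,0,0],
    [-1,0,0.004,0,0],
    [-1,0,0,0,0]
  ]
}}

```text
time: 5.6
position: [0.5799, 0.0853, 0.0294]
orientation: [0.001, 0.99, 0.144, -0.0]
wrist_force: [0.8, 0.2, 0.6]
finger_gap: 0.0003
gripper_force: 0.0
```

```bash
python3 -c "
from h import *
rep((.12,-.0135,.03))"
```

```text
t 5.6 feeder [ 0.1202 -0.0082  0.0294] F [ 0.8 -0.   0.6] yaw err -0.0008 gap 0.0003
(0.12, -0.0135, 0.03) -> [0.581 0.08  0.03 ] shift [-0.0002  0.0053 -0.0006]
```

>>> {"method": "move_arm", "body": {
  "steps": [
    [-1,0,0.004,0,0],
    [-1,0,0.004,0,0],
    [-1,0,0,0,0]
  ]
}}

```text
time: 5.9
position: [0.5806, 0.0824, 0.0295]
orientation: [-0.002, 0.989, 0.145, -0.001]
wrist_force: [-2.5, 6.8, -0.2]
finger_gap: 0.0003
gripper_force: 3.2
```

```bash
python3 -c "
from h import *
rep((.12,-.0135,.03))"
```

```text
t 5.9 feeder [ 0.1201 -0.0113  0.0295] F [-0.5  7.2 -0.2] yaw err 0.0022 gap 0.0003
(0.12, -0.0135, 0.03) -> [0.581 0.08  0.03 ] shift [-0.0001  0.0022 -0.0005]
```

>>> {"method": "move_arm", "body": {
  "steps": [
    [-1,0,0.005,0,0],
    [-1,0,0,0,0],
    [-1,0,0,0,0]
  ]
}}

```text
time: 6.2
position: [0.5805, 0.0824, 0.0296]
orientation: [-0.005, 0.989, 0.147, -0.002]
wrist_force: [-4.6, 11.3, 2.3]
finger_gap: 0.0007
gripper_force: 6.3
```

```bash
python3 -c "
from h import *
rep()"
```

```text
t 6.2 feeder [ 0.12   -0.0113  0.0296] F [-1.2 12.1  2.3] yaw err 0.0055 gap 0.0007
```

The force rose with no further travel, so the tray is against the stop. Next I'll back off and go up.

>>> {"method": "move_arm", "body": {
  "steps": [
    [-1,0,-0.012,0,0],
    [-1,0,-0.02,0,0],
    [-1,0,-0.02,-0.01,0],
    [-1,0,0,-0.05,0],
    [-1,0,0,-0.05,0],
    [-1,0,0,-0.05,0],
    [-1,0,0,-0.05,0],
    [-1,0,0,-0.03,0]
  ]
}}

```text
time: 7.0
position: [0.5703, 0.1228, 0.2743]
orientation: [0.001, 0.99, 0.143, 0.003]
wrist_force: [-0.1, 0.7, -1.6]
finger_gap: 0.0006
gripper_force: 0.0
```

```bash
python3 - <<'E'
from h import *
import cv2
rep((0,.121,.25),(0,.121,.2),(0,.121,.127))
a=manip.grab_frame("scene")[110:290,200:380];b=manip.grab_frame("side")[170:350,160:340]
cv2.imwrite("pics/near2.png",cv2.resize(np.hstack([a,b]),(800,400),interpolation=2))
E
```

```text
t 7.0 feeder [0.1217 0.0304 0.2743] F [ 0.1  0.7 -1.6] yaw err -0.0019 gap 0.0006
(0, 0.121, 0.25) -> [0.428 0.175 0.25 ] shift [-0.1221 -0.0904  0.0233]
(0, 0.121, 0.2) -> [0.428 0.175 0.2  ] shift [-0.0003 -0.0001  0.05  ]
(0, 0.121, 0.127) -> [0.428 0.175 0.127] shift [-0.0004 -0.0002  0.073 ]
```

View pics/near2.png

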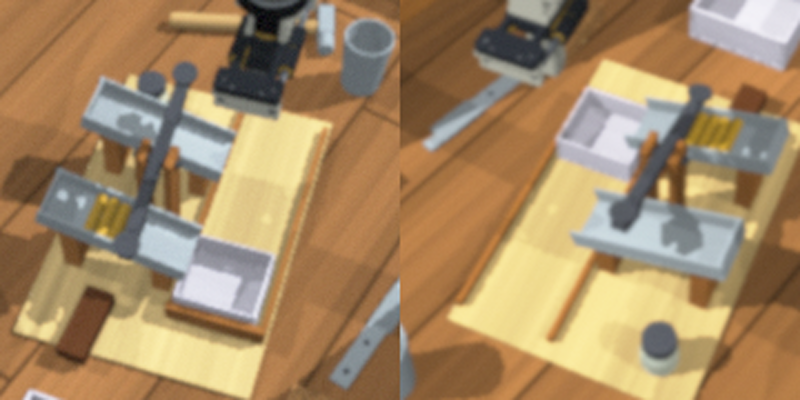

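The tray is against the stop at about (225,280) in the scene half, and the gate still holds the blanks. Next I'll move over the left pad.

>>> {"method": "move_arm", "body": {
  "steps": [
    [-1,-0.025,-0.018,0,0],
    [-1,-0.025,-0.018,0,0],
    [-1,-0.025,-0.018,0,0],
    [-1,-0.025,-0.018,0,0],
    [-1,-0.022,-0.018,0,0],
    [-1,0,0,0.02,0],
    [-1,0,0,0,0]
  ]
}}

```text
time: 7.8
position: [0.424, 0.1738, 0.2473]
orientation: [0.002, 0.99, 0.144, -0.003]
wrist_force: [0.4, 0.5, -1.1]
finger_gap: 0.0009
gripper_force: 0.0
```

```bash
python3 -c "
from h import *
rep((0,.121,.195),(0,.121,.127))"
```

```text
t 7.8 feeder [-0.004   0.1209  0.2473] F [ 0.5  0.4 -1.1] yaw err 0.0001 gap 0.0009
(0, 0.121, 0.195) -> [0.428 0.175 0.195] shift [ 0.0043 -0.0002  0.0523]
(0, 0.121, 0.127) -> [0.428 0.175 0.127] shift [ 0.0004 -0.0002  0.068 ]
```

>>> {"method": "move_arm", "body": {
  "steps": [
    [-1,0.004,0,0.025,0],
    [-1,0,0,0.02,0],
    [-1,0,0,0.015,0],
    [-1,0,0,0.015,0],
    [-1,0,0,0.015,0],
    [-1,0,0,0.015,0],
    [-1,0,0,0.01,0],
    [-1,0,0,0.004,0]
  ]
}}

```text
time: 8.6
position: [0.4312, 0.1754, 0.1342]
orientation: [0.002, 0.99, 0.143, 0.0]
wrist_force: [-12.5, -5.7, 58.2]
finger_gap: 0.0005
gripper_force: 27.9
```

```bash
python3 -c "
from h import *
rep((0,.121,.127))"
```

```text
t 8.6 feeder [0.0033 0.1205 0.1342] F [-13.6  -1.9  58.2] yaw err -0.0022 gap 0.0005
(0, 0.121, 0.127) -> [0.428 0.175 0.127] shift [-0.0033 -0.0006  0.0072]
```

The gate is hard on its stop: 58 N with the tip at 0.134 m. I'll ease off, then lift.

>>> {"method": "move_arm", "body": {
  "steps": [
    [-1,0,0,-0.005,0],
    [-1,0,0,0,0],
    [-1,0,0,-0.02,0],
    [-1,0,0,-0.04,0],
    [-1,0,0,-0.05,0],
    [-1,0,0,-0.04,0],
    [-1,0,0,0,0],
    [-1,0,0,0,0]
  ]
}}

```text
time: 9.4
position: [0.4304, 0.1762, 0.2856]
orientation: [0.0, 0.99, 0.143, 0.0]
wrist_force: [-0.1, -0.5, 0.0]
finger_gap: 0.0003
gripper_force: 0.0
```

>>> {"method": "move_arm", "body": {
  "steps": [
    [-1,0,0,0,0],
    [-1,0,0,0,0],
    [-1,0,0,0,0],
    [-1,0,0,0,0],
    [-1,0,0,0,0],
    [-1,0,0,0,0],
    [-1,0,0,0,0],
    [-1,0,0,0,0]
  ]
}}

```text
time: 10.2
position: [0.4301, 0.1767, 0.2857]
orientation: [-0.0, 0.99, 0.144, 0.0]
wrist_force: [-0.4, 0.1, 0.2]
finger_gap: 0.0007
gripper_force: 0.0
```

```bash
python3 - <<'E'
from h import *
import cv2
rep()
a=manip.grab_frame("scene")[110:290,200:380];b=manip.grab_frame("side")[170:350,160:340]
cv2.imwrite("pics/near3.png",cv2.resize(np.hstack([a,b]),(800,400),interpolation=2))
E
```

```text
t 10.2 feeder [0.0027 0.122  0.2857] F [-0.3  0.2  0.2] yaw err -0.0002 gap 0.0007
```

View pics/near3.png

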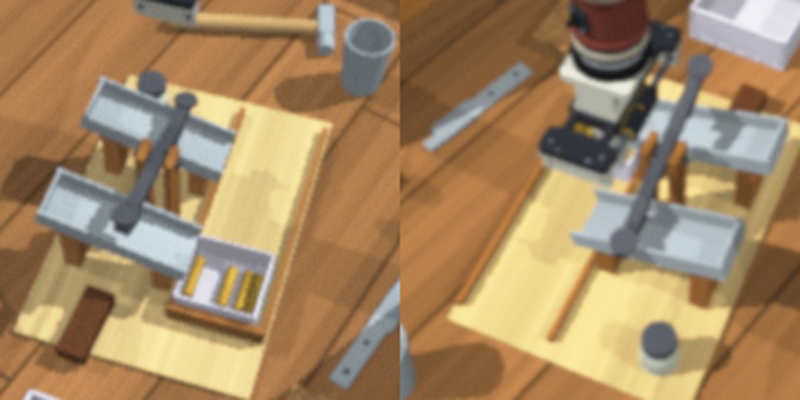

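The gate is over, the chute is empty, and the blanks lie in the tray: one at (195,275), one at (229,285), and two side by side at (243–252,290). I'll confirm they are at rest, then hand in.

>>> {"method": "move_arm", "body": {
  "steps": [
    [-1,0,0,0,0],
    [-1,0,0,0,0],
    [-1,0,0,0,0],
    [-1,0,0,0,0],
    [-1,0,0,0,0],
    [-1,0,0,0,0],
    [-1,0,0,0,0],
    [-1,0,0,0,0]
  ]
}}

```text
time: 11.1
position: [0.4302, 0.1767, 0.2857]
orientation: [-0.0, 0.99, 0.144, 0.0]
wrist_force: [-0.1, 0.2, -0.9]
finger_gap: 0.0007
gripper_force: 0.0
```

```bash
python3 - <<'E'
from h import *
import cv2
f=lambda:manip.grab_frame("scene")[210:260,270:330]
a=f()
for _ in range(9): b=f()
d=cv2.absdiff(cv2.GaussianBlur(a,(3,3),0),cv2.GaussianBlur(b,(3,3),0));print(d.max(),d.mean())
cv2.imwrite("pics/tray.png",cv2.resize(b,None,fx=10,fy=10,interpolation=2))
E
```

```text
5 0.6738888888888889
```

View pics/tray.png

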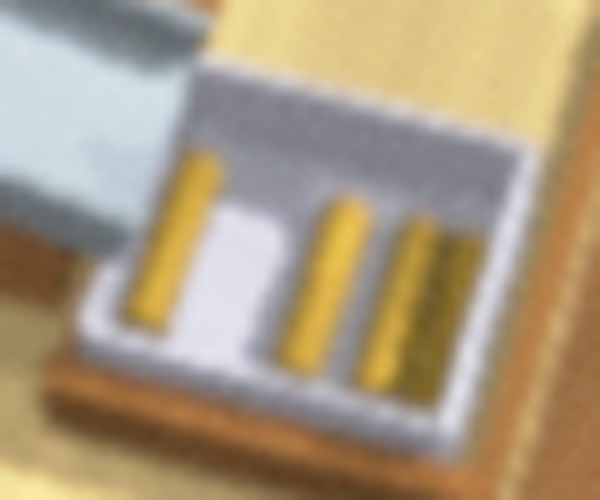

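The close-up shows four blanks lying still on the tray floor at (175,240), (325,285), (400,300) and (440,315), with the tray against the stop.

```bash
python3 -c "
from workcell import manip
print(manip.hand_in())"
```

```text
the job is handed in; nothing more can be done
None
```

The job is handed in: the tray is home against the stop, the gate is rocked fully over, and all four blanks lie at rest in the tray, as the last camera pictures show (the hand-in returned no verdict).

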